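Cycle the spring sleeve that locks a peg reamer in its quick coupler

ROBOT

A 6-joint arm with a two-finger parallel gripper is mounted at the origin on the work surface. World frame = base frame: x ahead of the robot, y to its left, z up, the work surface at z = 0. Lengths are in m, angles in rad, forces in N, time in s.
With the tool pointing down it reaches from about 0.3 to 0.75 m from the base axis. Payload 8.5 kg.
Tool frame: the origin (TCP) lies on the centre line of the jaws, within the pads' length; the fingertips stand ctrl.nose_length ahead of it and the grasp point (between the pads) lies 3 mm ahead of it (ctrl.nose_length is the distance from the TCP to the fingertips, in m); z points along the fingers, y is the direction in which the jaws open and shut (so a half turn about z gives the same grasp; the last joint's range is limited). The gripper opens to 85 mm and grips with 20 to 120 N. Pads are 22 mm wide; open, the fingers measure 114 mm over their backs; the gripper's body (76 mm by 85 mm) begins 54 mm behind the grasp point. The pads swing forward as they close: fully open they stand 13 mm farther back than shut.
Start: joints at [0.975, 0.381, 1.297, -0, 1.464, -0.215], TCP at [0.204, 0.511, 0.218] pointing down, gripper open.
Joint ranges: [-3.11, 3.11], [-0.89, 2.33], [0.22, 2.48], [-1.42, 4.56], [0.17, 2.85], [-2.88, 2.88]. Speed limits (rad/s): [2.39, 2.39, 3.14, 3.14, 3.14, 3.14].

INTERFACE

Orientations are given as a unit quaternion [x, y, z, w].
In Python, from bench import ctrl gives the robot as it stands.
- The arm moves only by the tool move_arm, never from a script. Its argument "plan" is one flat list of numbers, 7 for each row, row after row: the opening, from 0 (shut) to 1 (fully open), then the shift along the tool's x, y, z in units of 40 mm (1.0 is 40 mm), then the turn, a rotation vector about the tool's x, y, z in units of 8 degrees (1.0 is 8 degrees). In form: [fingers, x, y, z, ax, ay, az, fingers, x, y, z, ax, ay, az, ...]. A call has 1 to 12 rows; each row shifts and turns the commanded pose from where the row before left it, along the tool's axes as they then stand; what a row does not reach is not made up. A row lasts 1/8 s, in which the tool goes at most 62.5 mm and 10.7 degrees, less where a joint would pass 70% of its speed; a pose out of reach is approached as far as the arm can. A call is refused whole if a number of a shift passes 1 or a number of a turn 1, either way. A call with a gripper value outside its range is refused whole. The fingers move at their own pace and stop on an object; the grip force is fixed at half the most. Time passes only in rows, so rows that do not move let the fingers close. It gives the time, the measured TCP pose, the force and the opening at its end, in the units of the state.
- ctrl.get_state(): the state, without advancing time (a new reading comes with each control period).
- ctrl.read_camera(name): name is "scene" or "top"; returns a dict with "color" (400x640x3 uint8, red, green, blue), "fx", "fy", "cx", "cy" (pixels), "dist_coeffs" ([k1, k2, p1, p2, k3] as OpenCV has them; the pictures are not rectified), "R" (3x3) and "t" (3): a world point X has camera coordinates R X + t. Camera axes: x right, y down, z forward; pixel columns grow to the right and rows downward; lengths in m; the calibration is good to about 2 mm. A picture is of the moment at which its call begins. There is no depth.
- ctrl.job_done(): hands the job in, once; it reports no verdict.
The state is a dict: "t": time; "joint_positions": joint angles; "qvel": joint speeds; "tau": joint torques, N m; "eef_pos": TCP position; "tool_rot": TCP orientation; "wrist_force": force on the tool from outside, world axes, zero at the start; "moment": the same for the moment, N m; "gripper_width": finger opening in m.
Only numpy, scipy, OpenCV 4.12 (cv2) and the standard library are available. Lean on these libraries where they do the work, as an engineer would, in place of code of your own. Each camera call takes 0.05 s, during which the arm holds its last target.

TASK

A tapered steel peg reamer has just been pushed into one of the two brass quick couplers on the luthier's bench and still has to be locked in. From above, pull the knurled brass spring sleeve of that coupler fully back (away from the reamer, towards the steel upright), hold it back for about a second, then let go of it there so that it snaps forward by its spring instead of being eased forward. Leave the sleeve of the other, empty coupler alone.

Things in the scene. Friction and masses are not known exactly. Their poses are not given: they have to be found in the camera images.
- reamer_coupler: Coupler with a tapered steel reamer in its nose (a second one is empty); fixed. Origin on the bench below the barrel's centre line, which is level, 72 mm up; +x = pull-back direction, z up. In its x, mm: walnut base -130 to 20 (70 wide, 14 high), steel upright -9 to 17 (40 wide, top 88 high), nut 34 across to -21, barrel 19 across to nose -105, reamer tip -181.
- sleeve (a joint): Travel (m) of the brass sleeve on the reamer's coupler: 0 fully forward (rest), grows as it is pulled back along the coupler's +x, hard stop at 0.016 = fully back. The spring resists with 5 N at first, 8.5 N fully back, and returns it in about 0.2 s when let go.
- sleeve_grip (a point): Centre of the plain knurled part of that sleeve, on the centre line 72 mm above the bench (coupler x = -69 mm at rest). Moves with the sleeve; axes as the coupler's. Plain part 30 mm across, from 17 mm in front (-x) to 17 mm behind; then a front collar 42 mm across, 17 to 23 mm in front. Grip across y from above.
- spare_sleeve (a joint): Travel in m of the same kind of sleeve on the empty coupler (no reamer in its nose): 0 at rest, to be left there.
Things that resemble listed ones, but are neither listed nor needed, are in the scene too. Leave any orange, pink or purple look-alike of the part that bears spare_sleeve alone.

How it is judged:
By the outcome, as a careful person would: the job done as asked, in the order asked, and still so for the second after the job is handed in, with the robot touching nothing.
It also fails if it takes over 32 s, if anything falls off the work surface, if the arm or the gripper's body presses on something with over 40 N, if the wrist force passes 120 N, or if a joint passes its speed limit or range.

## Working session

There is one attempt and no reset: what is moved stays moved. The work goes in short steps, Python scripts to look and compute and a tool call to move; the robot and the scene stay as the last step left them, time stands still between calls to the robot, and variables do not carry over. Pictures are saved under pics/ and viewed, and the job is handed in when it is done.

Besides the shell and the picture viewer there is one more tool, called after ">>>" as a command line: name --argument value ..., lists and objects as JSON in quotes. move_arm: Moves the arm, as the interface text tells. Its arguments: {"type":"object","properties":{"plan":{"type":"array"}},"required":["plan"]}

```bash
mkdir -p pics
cat > h.py <<'E'
import numpy as np, cv2
from bench import ctrl
def cam(n):
    c=ctrl.read_camera(n); c['K']=np.array([[c['fx'],0,c['cx']],[0,c['fy'],c['cy']],[0,0,1]]); c['R']=np.array(c['R']);c['t']=np.array(c['t']);c['d']=np.array(c['dist_coeffs'],float);return c
def save(c,f,crop=None,s=1):
    im=c['color'][:,:,::-1]
    if crop: im=im[crop[1]:crop[3],crop[0]:crop[2]]
    cv2.imwrite('pics/'+f,cv2.resize(im,None,fx=s,fy=s,interpolation=cv2.INTER_CUBIC))
def onz(c,uv,z):
    n=cv2.undistortPoints(np.array([[uv]],float),c['K'],c['d'])[0,0]
    d=c['R'].T@np.array([n[0],n[1],1]);o=-c['R'].T@c['t'];return o+d*(z-o[2])/d[2]
def proj(c,X):
    return cv2.projectPoints(np.array(X,float).reshape(-1,3),cv2.Rodrigues(c['R'])[0],c['t'],c['K'],c['d'])[0][:,0]
E
python3 - <<'E'
from h import *
for n in('top','scene'):
    c=cam(n);save(c,n+'0.png',None,1.25);print(n,-c['R'].T@c['t'])
print(ctrl.get_state(),ctrl.nose_length)
E
```

```text
top [ 0.38881702 -0.12413849  1.3313852 ]
scene [ 0.82296544 -0.44088157  0.82779489]
{'t': 0.1, 'joint_positions': array([ 9.74674070e-01,  3.81112366e-01,  1.29815787e+00, -1.23745923e-05,
        1.46358141e+00, -2.15317921e-01]), 'qvel': array([ 0.00013728, -0.00301814, -0.00239888, -0.00143024,  0.00013334,
       -0.00083318]), 'tau': array([ 4.83444208e-03, -4.49221480e+01, -2.31653935e+01, -1.50039041e-04,
        3.64645421e-03,  6.90222032e-05]), 'eef_pos': array([0.20427403, 0.51036339, 0.21759139]), 'tool_rot': array([ 1.89253119e-01,  9.81928134e-01, -5.80824024e-04, -2.42799398e-04]), 'wrist_force': array([-0.26120291, -0.87692892, -0.26305209]), 'moment': array([-0.02330936,  0.0125102 ,  0.02780683]), 'gripper_width': 0.0852220719070191} 0.022
```

View pics/top0.png

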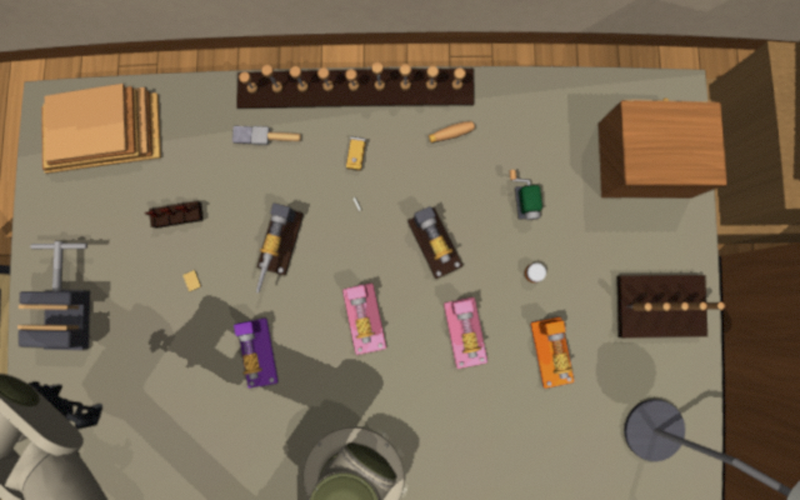

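View pics/scene0.png

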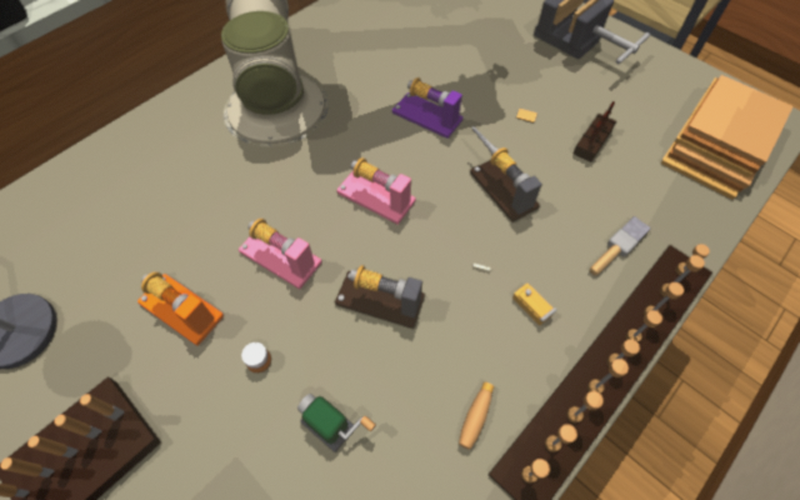

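Two couplers are walnut: top image (275,238) has a long grey taper at its nose running to (261,290), and (436,240) has an empty nose. The orange, pink and purple ones are decoys. The first fits the description, so I'll confirm it with enlarged crops.

Run:
```python
from h import *
c=cam('top');save(c,'t1.png',(190,150,260,245),6)
c=cam('scene');save(c,'s1.png',(365,90,445,185),6)
```

```text
(no output)
```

View pics/t1.png

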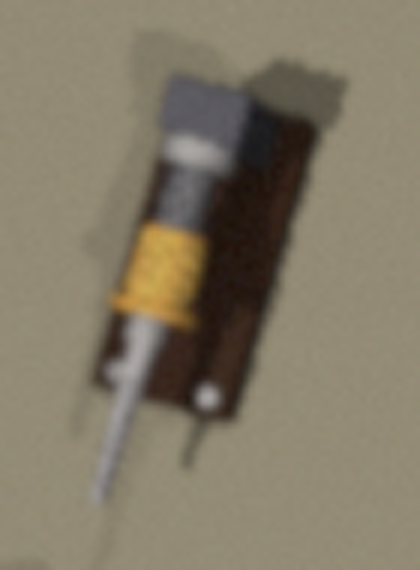

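View pics/s1.png

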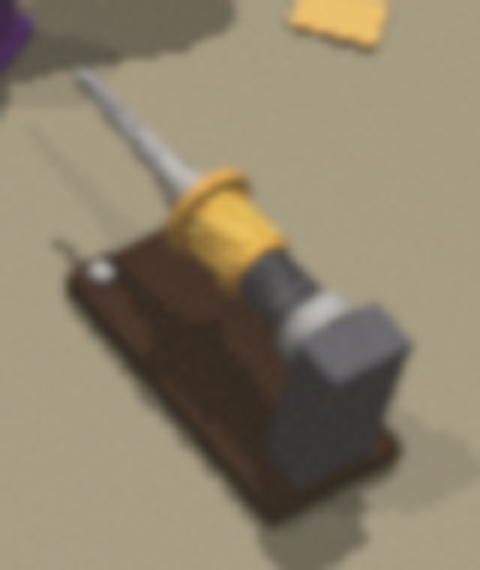

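```bash
cat > fit.py <<'E'
from h import *
from scipy.optimize import least_squares
ct=cam('top');cs=cam('scene')
T=[((-181,0,72),(98,497)),((17,20,88),(172,76)),((17,-20,88),(252,88)),((-9,20,88),(163,138)),((-9,-20,88),(238,152)),((-130,35,14),(95,385)),((-130,-35,14),(234,420)),((20,-35,14),(318,122))]
S=[((-181,0,72),(80,71)),((17,20,88),(410,345)),((17,-20,88),(340,383)),((-9,20,88),(370,305)),((20,-35,14),(270,522)),((20,35,14),(398,458)),((-130,-35,14),(70,285))]
def mk(L,ox,oy): return np.array([l[0] for l in L])/1e3,np.array([((u+.5)/6-.5+ox,(v+.5)/6-.5+oy) for _,(u,v) in L])
MT,PT=mk(T,190,150);MS,PS=mk(S,365,90)
def W(p,M):
    c,s=np.cos(p[2]),np.sin(p[2]);return M@np.array([[c,-s,0],[s,c,0],[0,0,1]]).T+[p[0],p[1],0]
def f(p,w=(1,1)): return np.r_[w[0]*(proj(ct,W(p,MT))-PT).ravel(),w[1]*(proj(cs,W(p,MS))-PS).ravel()]
x0=[*onz(ct,(224,172),.08)[:2],-.2]
for w in((1,1),(1,0),(0,1)):
    r=least_squares(f,x0,args=(w,),loss='soft_l1');print(r.x,np.degrees(r.x[2]))
    if w==(1,1):
        p=r.x;print(f(p).reshape(-1,2).round(1).tolist());print('grip',W(p,np.array([[-.069,0,.072]])))
        for c,n,o in((ct,'t2',(190,150,260,245)),(cs,'s2',(365,90,445,185))):
            im=cv2.resize(c['color'][o[1]:o[3],o[0]:o[2],::-1],None,fx=6,fy=6,interpolation=cv2.INTER_CUBIC)
            def ln(a,b):
                q=(proj(c,W(p,np.array([a,b])/1e3))-o[:2]+.5)*6-.5
                cv2.line(im,*[tuple(int(round(k)) for k in z) for z in q],(0,255,0),1)
            for z,a,b,h in((14,-130,20,35),(88,-9,17,20)):
                P=[(a,-h,z),(a,h,z),(b,h,z),(b,-h,z)]
                for i in range(4): ln(P[i],P[(i+1)%4])
            ln((-181,0,72),(-9,0,72))
            ln((-86,-21,72),(-86,21,72));ln((-52,-15,72),(-52,15,72));ln((-92,-21,72),(-92,21,72))
            cv2.imwrite(f'pics/{n}.png',im)
E
python3 fit.py
```

```text
[ 0.58913845  0.15114663 -0.27964268] -16.02234560892663
[[0.2, 0.9], [0.4, -1.5], [1.0, 0.4], [-0.8, -2.7], [0.6, -1.1], [-0.6, -0.7], [-0.6, 0.2], [0.4, -0.6], [-0.8, 0.4], [0.5, -0.0], [-1.4, 0.6], [0.2, -0.8], [-0.2, -0.8], [0.9, -1.9], [-1.7, -2.1]]
grip [[0.52281881 0.17019147 0.072     ]]
[ 0.58764305  0.15197616 -0.26894511] -15.409419824105553
[ 0.59051063  0.14988463 -0.29241028] -16.753875053644315
```

```bash
python3 -c "
import cv2,numpy as np
a=cv2.imread('pics/t2.png');b=cv2.imread('pics/s2.png')
im=np.hstack([a,b]);cv2.imwrite('pics/c2.png',cv2.resize(im,(800,int(im.shape[0]*800/im.shape[1]))))"
```

```text
(no output)
```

View pics/c2.png

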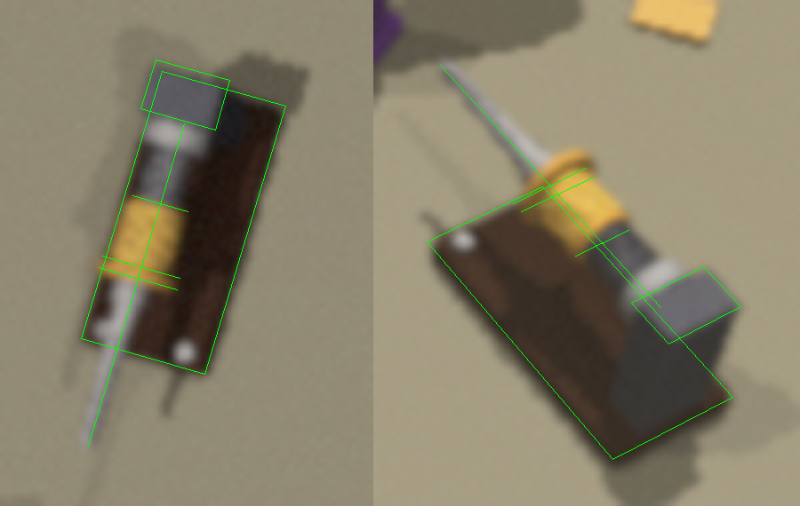

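Run:
```python
from h import *
from scipy.optimize import least_squares
exec(open('fit.py').read().split('x0=')[0].split('scipy.optimize import least_squares\n')[1])
# sleeve/axis centre features: z=.072 mid silhouettes
def add(M,P,L,ox,oy):
    m,p=mk(L,ox,oy);return np.r_[M,m],np.r_[P,p]
MT,PT=add(MT,PT,[((-52,15,72),(145,222)),((-52,-15,72),(210,238)),((-89,21,72),(110,300)),((-89,-21,72),(197,322))],190,150)
# scene: collar ellipse centre ~ extremes
MS,PS=add(MS,PS,[((-89,0,72),(212,205))],365,90)
def g(q):
    return np.r_[(proj(ct,W(q[:3],MT))-PT-q[3:5]).ravel(),(proj(cs,W(q[:3],MS))-PS-q[5:7]).ravel(),q[3:]*1.0]
r=least_squares(g,[.589,.151,-.28,0,0,0,0],loss='soft_l1');print(r.x,g(r.x)[:-4].reshape(-1,2).round(1).tolist())
p=r.x;G=W(p,np.array([[-.069,0,.072]]))[0];print('grip',G,np.degrees(p[2]))
for uv in((110,300),(197,322),(145,222),(210,238),(98,497)):
    X=onz(ct,((uv[0]+.5)/6-.5+190,(uv[1]+.5)/6-.5+150),.072); c,s=np.cos(p[2]),np.sin(p[2]);d=X-[p[0],p[1],0];print(uv,X,'local',c*d[0]+s*d[1],-s*d[0]+c*d[1])
```

```text
[ 0.58904227  0.15184529 -0.28161623 -0.019024   -0.39093145 -0.27477605
 -0.44759898] [[-0.2, 1.3], [0.2, -1.0], [0.8, 0.9], [-1.1, -2.2], [0.4, -0.6], [-0.9, -0.3], [-0.9, 0.7], [0.2, -0.1], [0.4, 0.2], [-0.1, 0.5], [0.3, -0.5], [0.3, 0.1], [-0.3, 0.6], [0.9, 0.3], [-1.0, 0.8], [0.7, -0.6], [0.2, -0.6], [1.3, -1.6], [-1.2, -1.9], [-1.1, 1.7]]
grip [0.52276035 0.17102098 0.072     ] -16.1354216759833
(110, 300) [0.50701941 0.19741846 0.072     ] local -0.09145695727752536 0.020983074027296156
(197, 322) [0.49680392 0.15710243 0.072     ] local -0.09006585789780315 -0.020583780751977556
(145, 222) [0.54261709 0.18183314 0.072     ] local -0.052930260668654805 0.01590459943813201
(210, 238) [0.53508601 0.15168445 0.072     ] local -0.051786091476483054 -0.015149410372794062
(98, 497) [0.41753948 0.20156289 0.072     ] local -0.17856381681135367 9.700153734065742e-05
```

```bash
cat > d.py <<'E'
from h import *
import sys
from scipy.spatial.transform import Rotation as Ro
s=ctrl.get_state();R=Ro.from_quat(s['tool_rot']);A=R.as_matrix()
yaw=np.radians(-16.1);cx=np.array([np.cos(yaw),np.sin(yaw),0])
off=float(sys.argv[1]) if len(sys.argv)>1 else 0
z=float(sys.argv[2]) if len(sys.argv)>2 else .075
for sg in(1,-1):
    x=sg*cx;zz=np.array([0,0,-1.]);y=np.cross(zz,x);G=np.c_[x,y,zz]
    print('turn units',np.degrees(Ro.from_matrix(A.T@G).as_rotvec())/8,'shift along target axes /40mm',(G.T@(np.array([.523,.171,z])+off*cx-s['eef_pos']))/.04)
print('cur-axes shift/40mm',A.T@(np.array([.523,.171,z])+off*cx-s['eef_pos'])/.04,'x axis',A[:,0])
print(s['t'],s['eef_pos'],s['wrist_force'].round(1),s['gripper_width'],s['joint_positions'].round(2))
E
python3 d.py
```

```text
turn units [-5.71015054e-04  2.77940794e-03  2.17853350e+01] shift along target axes /40mm [10.00712925  5.9467688   3.57532534]
turn units [-1.82595518e-03 -3.75133094e-04 -7.14664775e-01] shift along target axes /40mm [-10.00712925  -5.9467688    3.57532534]
cur-axes shift/40mm [-10.54991051  -4.91935183   3.57617284] x axis [-9.28373532e-01  3.71648467e-01  3.95818352e-05]
0.4 [0.2043794  0.5105462  0.21801301] [0.2 0.6 0.2] 0.0854947827584376 [ 0.97  0.38  1.3  -0.    1.46 -0.22]
```

>>> move_arm --plan '[1,-0.3,-0.2,0,0,0,-0.715,1,-0.9,-0.5,0,0,0,0,1,-0.9,-0.5,0,0,0,0,1,-0.9,-0.5,0,0,0,0,1,-0.9,-0.55,0,0,0,0,1,-0.9,-0.55,0,0,0,0,1,-0.9,-0.55,0,0,0,0,1,-0.9,-0.55,0,0,0,0,1,-0.9,-0.55,0,0,0,0,1,-0.9,-0.55,0,0,0,0,1,-0.9,-0.55,0,0,0,0,1,-0.7,-0.45,0,0,0,0]'

```text
t: 1.9
eef_pos: [0.522, 0.1669, 0.2181]
tool_rot: [0.14, 0.99, -0.0, 0.0]
wrist_force: [-0.1, 0.1, 0.3]
gripper_width: 0.0853
```

```bash
python3 d.py
```

```text
turn units [3.98328252e-04 1.30710988e-04 2.24944562e+01] shift along target axes /40mm [-0.00535551 -0.10633828  3.57634513]
turn units [-8.32337035e-05  2.53646125e-04 -5.54383198e-03] shift along target axes /40mm [0.00535551 0.10633828 3.57634513]
cur-axes shift/40mm [0.0055645  0.10637561 3.5763437 ] x axis [-9.60564206e-01  2.78058275e-01 -3.54201745e-05]
1.9 [0.52202625 0.16685389 0.21805381] [-0.1  0.1  0.3] 0.08526806937557281 [ 0.09  0.38  1.3  -0.    1.46 -1.2 ]
```

>>> move_arm --plan '[1,0,0.1,0.5,0,0,0,1,0,0,0.8,0,0,0,1,0,0,0.8,0,0,0,1,0,0,0.2,0,0,0,1,0,0,0,0,0,0]'

```text
t: 2.52
eef_pos: [0.5224, 0.1721, 0.1266]
tool_rot: [0.14, 0.99, 0.0, 0.0]
wrist_force: [-0.9, -0.3, 0.4]
gripper_width: 0.0854
```

```bash
python3 d.py
python3 - <<'E'
from h import *
a=cam('top');b=cam('scene')
f=lambda c,o:cv2.resize(c['color'][o[1]:o[3],o[0]:o[2],::-1],(400,400),interpolation=cv2.INTER_CUBIC)
cv2.imwrite('pics/p3.png',np.hstack([f(a,(170,140,270,240)),f(b,(355,80,455,180))]))
E
```

```text
turn units [-2.77395694e-03  1.07645243e-03 -2.24997690e+01] shift along target axes /40mm [0.02201395 0.02198055 1.28886164]
turn units [0.0006853  0.00176597 0.00023077] shift along target axes /40mm [-0.02201395 -0.02198055  1.28886164]
cur-axes shift/40mm [-0.02169543 -0.02210458  1.28886492] x axis [-9.60788057e-01  2.77283698e-01 -2.46578018e-04]
2.525 [0.5223978  0.17208893 0.12655447] [-0.9 -0.3  0.4] 0.08537139582226413 [ 0.1   0.46  1.44 -0.    1.23 -1.19]
```

View pics/p3.png

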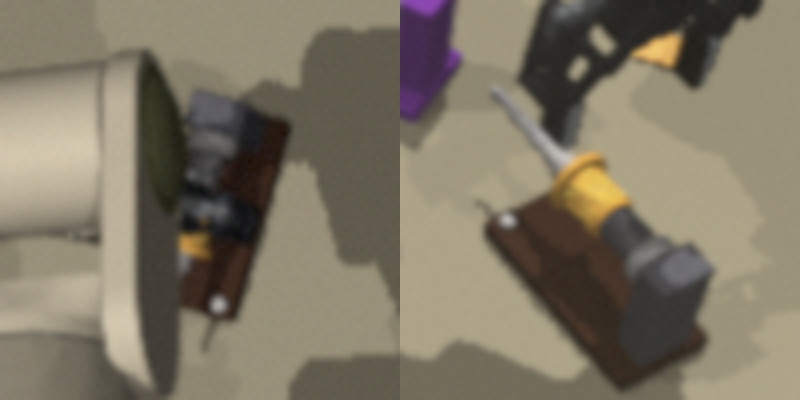

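The fingers straddle the sleeve's line: the finger is at (560,130) in the right-hand panel, above the sleeve at (595,190). Next I descend to grasp height.

>>> move_arm --plan '[1,0,0,0.5,0,0,0,1,0,0,0.5,0,0,0,1,0,0,0.3,0,0,0,1,0,0,0,0,0,0]'

```text
t: 3.12
eef_pos: [0.5222, 0.1721, 0.0742]
tool_rot: [0.14, 0.99, -0.0, -0.0]
wrist_force: [-0.7, 0.2, 0.1]
gripper_width: 0.0858
```

```bash
python3 d.py
python3 - <<'E'
from h import *
a=cam('top');b=cam('scene')
f=lambda c,o:cv2.resize(c['color'][o[1]:o[3],o[0]:o[2],::-1],(400,400),interpolation=cv2.INTER_CUBIC)
cv2.imwrite('pics/p4.png',np.hstack([f(a,(170,140,270,240)),f(b,(355,80,455,180))]))
E
```

```text
turn units [ 3.04821763e-03 -1.62857962e-03 -2.24990195e+01] shift along target axes /40mm [ 0.02780263  0.0201682  -0.02029444]
turn units [-0.00103683 -0.00194064  0.00098026] shift along target axes /40mm [-0.02780263 -0.0201682  -0.02029444]
cur-axes shift/40mm [-0.02779437 -0.02017495 -0.02029905] x axis [-9.60817061e-01  2.77183157e-01  2.70974386e-04]
3.125 [0.52215523 0.17208349 0.07418822] [-0.7  0.2  0.1] 0.08575356707359107 [ 0.1   0.53  1.51 -0.    1.11 -1.19]
```

View pics/p4.png

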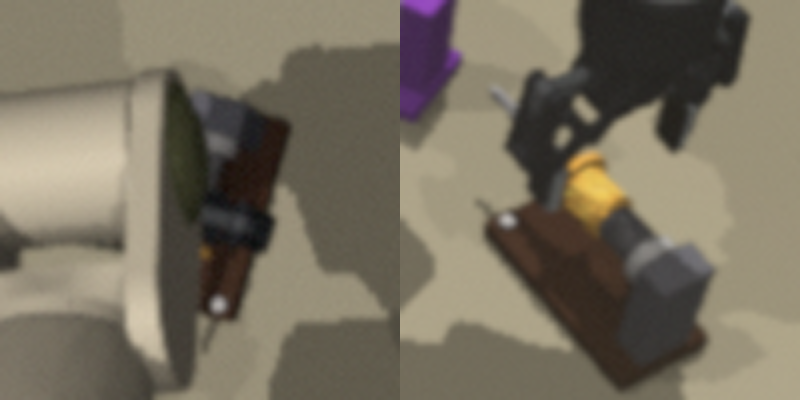

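The pads sit on either side of the sleeve with no contact force, so I close.

>>> move_arm --plan '[0,0,0,0,0,0,0,0,0,0,0,0,0,0,0,0,0,0,0,0,0,0,0,0,0,0,0,0,0,0,0,0,0,0,0,0,0,0,0,0,0,0]'

```text
t: 3.98
eef_pos: [0.5221, 0.172, 0.0741]
tool_rot: [0.14, 0.99, -0.0, -0.0]
wrist_force: [-0.6, -0.5, -0.1]
gripper_width: -0.0002
```

```bash
python3 d.py
python3 - <<'E'
from h import *
a=cam('top');b=cam('scene')
f=lambda c,o:cv2.resize(c['color'][o[1]:o[3],o[0]:o[2],::-1],(400,400),interpolation=cv2.INTER_CUBIC)
cv2.imwrite('pics/p5.png',np.hstack([f(a,(170,140,270,240)),f(b,(355,80,455,180))]))
E
```

```text
turn units [-1.94229501e-05  1.38311226e-05  2.24999893e+01] shift along target axes /40mm [ 0.02772871  0.01927178 -0.02231821]
turn units [-8.80517030e-06 -1.23650399e-05 -1.06726691e-05] shift along target axes /40mm [-0.02772871 -0.01927178 -0.02231821]
cur-axes shift/40mm [-0.0277287  -0.01927176 -0.02231823] x axis [-9.60778741e-01  2.77316085e-01  1.72648436e-06]
3.975 [0.52214813 0.17204822 0.07410727] [-0.6 -0.5 -0.1] -0.0002293268115889913 [ 0.1   0.53  1.51 -0.    1.1  -1.19]
```

View pics/p5.png

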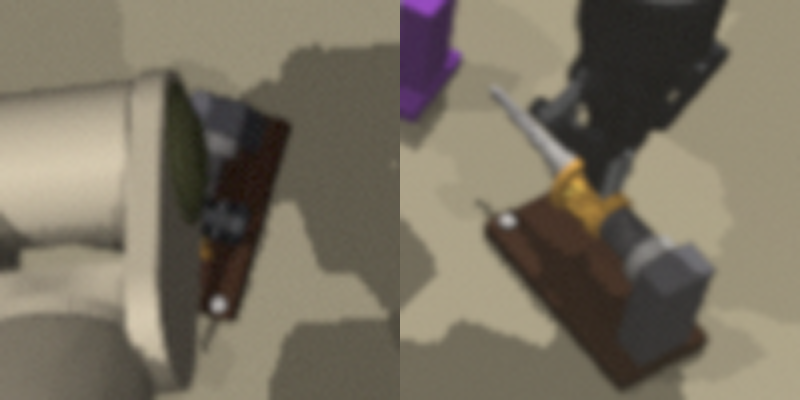

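Run:
```python
from h import *
from scipy.spatial.transform import Rotation as Ro
c=cam('scene');s=ctrl.get_state();A=Ro.from_quat(s['tool_rot']).as_matrix()
print(s['gripper_width'],s['wrist_force'],s['moment'])
o=(370,80,440,160);k=7
im=cv2.resize(c['color'][o[1]:o[3],o[0]:o[2],::-1],None,fx=k,fy=k,interpolation=cv2.INTER_CUBIC)
raw=im.copy()
def pt(l,col):
    q=(proj(c,s['eef_pos']+A@np.array(l))[0]-o[:2]+.5)*k-.5;cv2.circle(im,tuple(int(v) for v in q),4,col,-1)
for y,col in((.015,(0,255,0)),(-.015,(0,0,255)),(0,(255,0,0))):
    for z in(0,.022): pt((0,y,z),col)
    
cv2.imwrite('pics/p6.png',cv2.resize(np.hstack([raw,im]),None,fx=.8,fy=.8))
```

```text
-0.00026059702512382067 [-0.46140496 -0.04001261 -0.21734457] [-0.03855281 -0.00495649 -0.05320437]
```

View pics/p6.png

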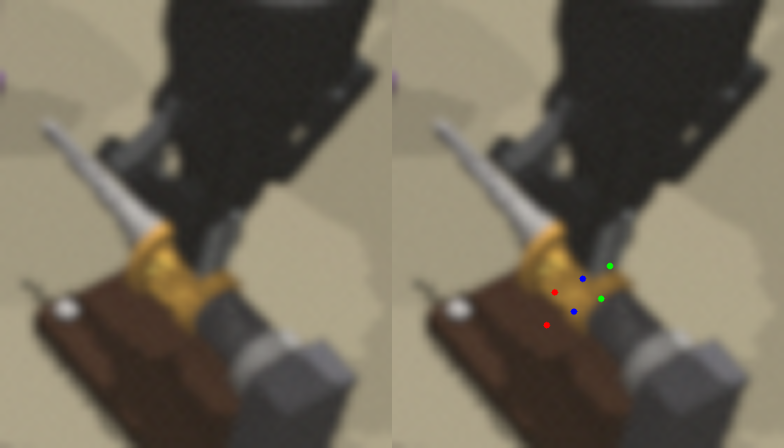

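The fingers shut fully without touching the sleeve. They appear to be closed just above it, so I'll lift and check where the tips really are compared with the reported TCP.

>>> move_arm --plan '[0,0,0,-0.8,0,0,0,0,0,0,-0.9,0,0,0,0,0,0,0,0,0,0]'

```text
t: 4.5
eef_pos: [0.5233, 0.1722, 0.1446]
tool_rot: [0.14, 0.99, 0.001, 0.003]
wrist_force: [0.5, 0.2, 0.2]
gripper_width: 0.0
```

```bash
cat > look.py <<'E'
from h import *
import sys
from scipy.spatial.transform import Rotation as Ro
n=sys.argv[1]
P=[]
for nm in('scene','top'):
    c=cam(nm);s=ctrl.get_state();A=Ro.from_quat(s['tool_rot']).as_matrix()
    u=proj(c,s['eef_pos'])[0]
    o=[int(u[0])-35,int(u[1])-40,int(u[0])+35,int(u[1])+40];k=7
    im=cv2.resize(c['color'][o[1]:o[3],o[0]:o[2],::-1],None,fx=k,fy=k,interpolation=cv2.INTER_CUBIC)
    if nm=='scene': P.append(im.copy())
    for y,col in((.015,(0,255,0)),(-.015,(0,0,255)),(0,(255,0,0))):
        for z in(0,.022,-.022):
            q=(proj(c,s['eef_pos']+A@np.array((0,y,z)))[0]-o[:2]+.5)*k-.5;cv2.circle(im,tuple(int(v) for v in q),3,col,-1)
    P.append(im)
print(s['eef_pos'],s['gripper_width'],s['wrist_force'].round(1),o)
im=np.hstack(P);cv2.imwrite(f'pics/{n}.png',cv2.resize(im,None,fx=795/im.shape[1],fy=795/im.shape[1]) if len(sys.argv)<3 else P[1])
E
python3 look.py p7
```

```text
[0.52188956 0.17203384 0.14180345] 6.206968321512149e-05 [-0.3 -0.3  0.2] [175, 151, 245, 231]
```

View pics/p7.png

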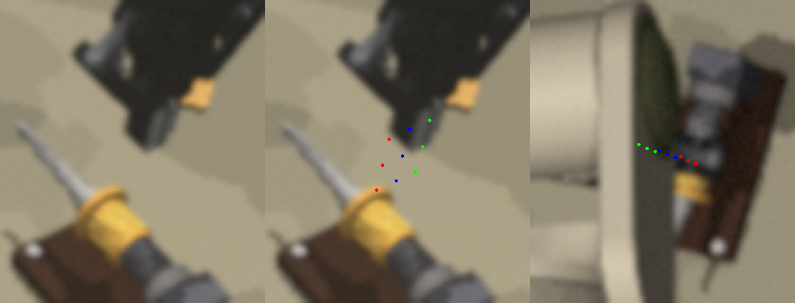

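Run:
```python
from h import *
from scipy.spatial.transform import Rotation as Ro
s=ctrl.get_state();A=Ro.from_quat(s['tool_rot']).as_matrix();print(s['joint_positions'])
for nm in('scene','top'):
    c=cam(nm);print(nm,proj(c,[[0,0,0],[.1,0,0],[0,.1,0]]).round(0).tolist())
    im=c['color'][:,:,::-1].copy();im=cv2.resize(im,None,fx=1.25,fy=1.25)
    t=np.linspace(0,6.28,60)
    q=(proj(c,np.c_[.1*np.cos(t),.1*np.sin(t),0*t])+.5)*1.25-.5
    cv2.polylines(im,[q.astype(int)],1,(0,255,0))
    # tool axis line upward and gripper body box at z 54+3 behind..
    Z=[-.051,-.15]
    for z in Z:
        b=[s['eef_pos']+A@np.array([x,y,z]) for x,y in((.038,.0425),(-.038,.0425),(-.038,-.0425),(.038,-.0425))]
        q=(proj(c,b)+.5)*1.25-.5;cv2.polylines(im,[q.astype(int)],1,(0,0,255))
    q=(proj(c,[s['eef_pos']+A@np.array([0,0,z]) for z in(.022,0,-.2)])+.5)*1.25-.5;cv2.polylines(im,[q.astype(int)],0,(255,0,0))
    cv2.imwrite(f'pics/base_{nm}.png',im)
```

```text
[ 1.02934265e-01  4.46878190e-01  1.42354245e+00 -8.67463465e-06
  1.27144652e+00 -1.18690450e+00]
scene [[220.0, 85.0], [242.0, 102.0], [246.0, 68.0]]
top [[282.0, 381.0], [282.0, 346.0], [247.0, 381.0]]
```

View pics/base_scene.png

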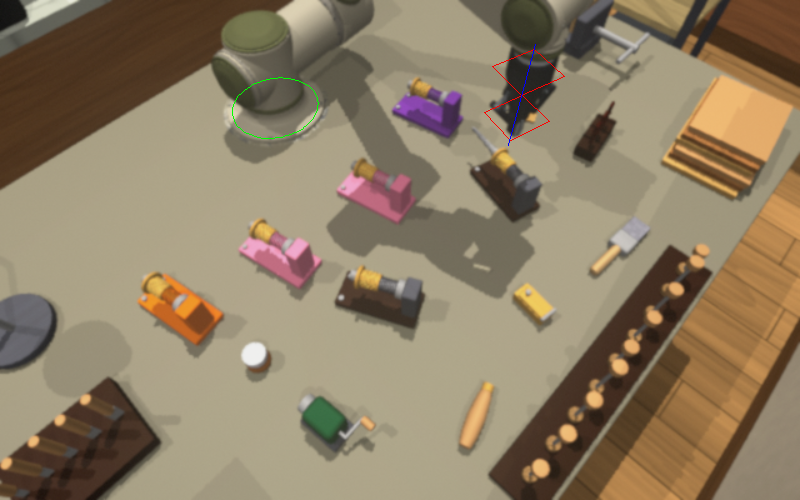

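View pics/base_top.png

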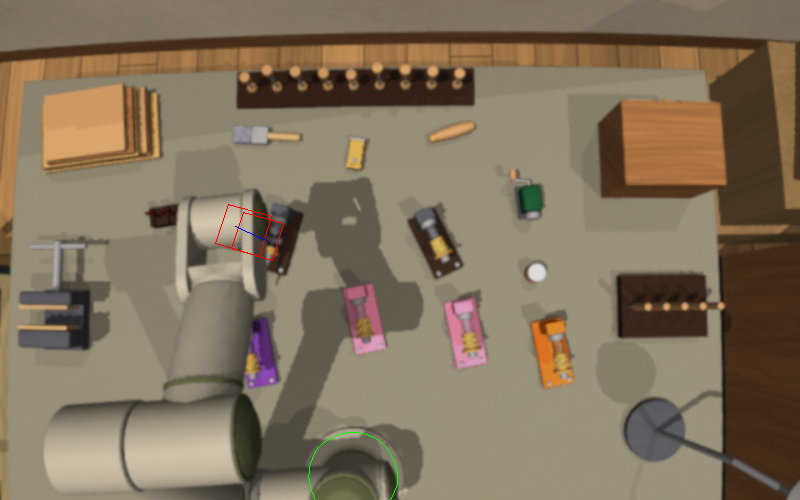

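```bash
python3 look.py p8 1
python3 - <<'E'
from h import *
c=cam('scene');s=ctrl.get_state()
e=np.array([.52215,.17208,.0742]);yaw=np.radians(-16.1);x=-np.array([np.cos(yaw),np.sin(yaw),0]);y=np.cross([0,0,-1.],x)
print('y',y)
for dz in(-.02,0,.022):
  print(dz,[proj(c,e+y*k+np.array([0,0,-dz]))[0].round(1).tolist() for k in(-.05,0,.05)])
print('obs open tips (391,130) (424,116)')
E
```

```text
[0.52175455 0.17199194 0.14116692] 0.00014455316491146858 [0.4 0.  0.2] [176, 151, 246, 231]
y [0.27731465 0.96077915 0.        ]
-0.02 [[388.1, 132.0], [405.1, 123.9], [421.6, 116.0]]
0 [[386.9, 137.4], [403.6, 129.4], [419.9, 121.6]]
0.022 [[385.7, 143.2], [402.1, 135.2], [418.1, 127.5]]
obs open tips (391,130) (424,116)
```

View pics/p8.png

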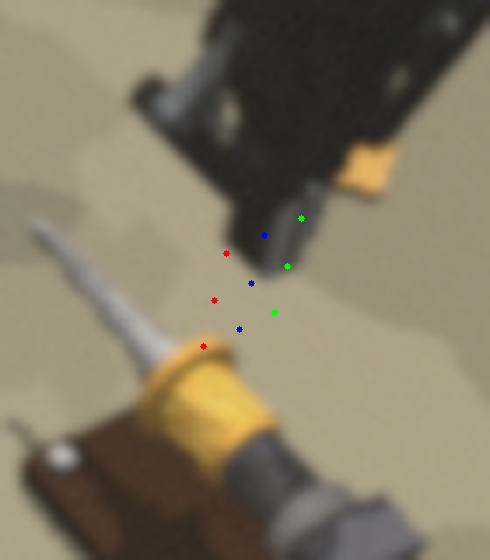

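Run:
```python
from h import *
c=cam('top')
e=np.array([.52215,.17208,0]);yaw=np.radians(-16.1);x=-np.array([np.cos(yaw),np.sin(yaw),0]);y=np.cross([0,0,-1.],x)
for z in(.08,.11,.14):
  print(z,[((proj(c,e+y*k+[0,0,z])[0]-[170,140])*4).round(0).tolist() for k in(-.057,-.04,0)])
im=cv2.imread('pics/p4.png')[150:300,150:320];cv2.imwrite('pics/p4z.png',cv2.resize(im,None,fx=4,fy=4,interpolation=cv2.INTER_CUBIC))
```

```text
0.08 [[265.0, 238.0], [242.0, 231.0], [186.0, 215.0]]
0.11 [[257.0, 233.0], [232.0, 226.0], [175.0, 210.0]]
0.14 [[248.0, 229.0], [223.0, 222.0], [164.0, 205.0]]
```

View pics/p4z.png

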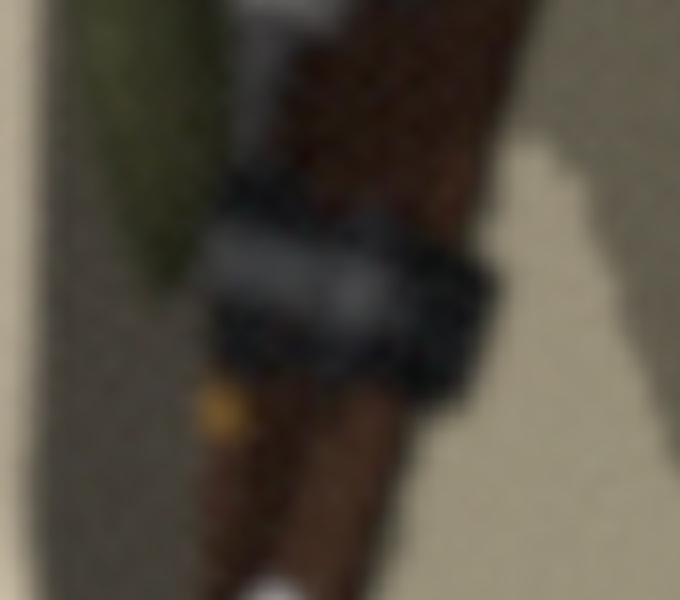

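The tips sit about 30 mm higher than the reported TCP plus nose length implies. This shows in both the open and the shut pictures, and x and y agree. I'll reopen and go about 30 mm lower, in stages, watching the image and the force.

>>> move_arm --plan '[1,0,0,0,0,0,0,1,0,0,0,0,0,0,1,0,0,0,0,0,0,1,0,0,0,0,0,0,1,0,0,0.6,0,0,0,1,0,0,0.6,0,0,0,1,0,0,0.6,0,0,0,1,0,0,0.2,0,0,0,1,0,0,0,0,0,0]'

```text
t: 6.02
eef_pos: [0.5222, 0.1721, 0.0622]
tool_rot: [0.14, 0.99, -0.0, -0.0]
wrist_force: [-0.0, 0.5, 1.0]
gripper_width: 0.0856
```

```bash
python3 look.py p9
```

```text
[0.52268062 0.17211994 0.06302119] 0.08525027382563845 [-1.1 -0.8  0.1] [182, 154, 252, 234]
```

View pics/p9.png

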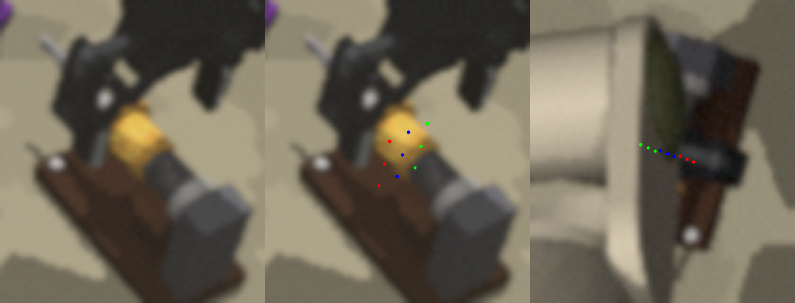

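>>> move_arm --plan '[1,0,0,0.25,0,0,0,1,0,0,0.2,0,0,0,1,0,0,0,0,0,0]'

```text
t: 6.5
eef_pos: [0.5217, 0.172, 0.0434]
tool_rot: [0.14, 0.99, -0.0, -0.001]
wrist_force: [0.0, -0.1, 0.2]
gripper_width: 0.0853
```

```bash
python3 look.py p10
```

```text
[0.52216483 0.17203048 0.04408033] 0.08541662341044062 [ 0.5 -0.4 -0.1] [184, 155, 254, 235]
```

View pics/p10.png

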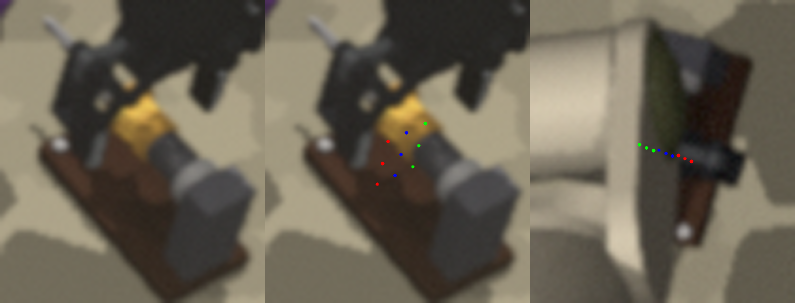

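>>> move_arm --plan '[0.4,0,0,0,0,0,0,0.4,0,0,0,0,0,0,0.4,0,0,0,0,0,0,0.4,0,0,0,0,0,0]'

```text
t: 7.1
eef_pos: [0.5222, 0.1721, 0.0442]
tool_rot: [0.14, 0.99, -0.0, 0.0]
wrist_force: [0.1, 0.5, -0.3]
gripper_width: 0.0346
```

```bash
python3 look.py p11
```

```text
[0.52212874 0.17207602 0.04414964] 0.03421604229423658 [-0.1  0.2  0.1] [184, 155, 254, 235]
```

View pics/p11.png

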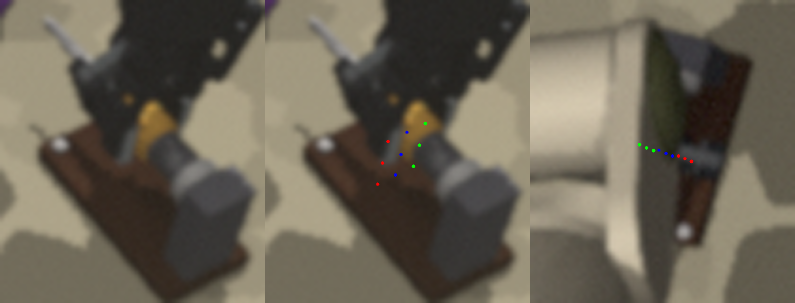

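At a 34 mm opening there is still no contact, so the sleeve is centred. I close on it.

>>> move_arm --plan '[0,0,0,0,0,0,0,0,0,0,0,0,0,0,0,0,0,0,0,0,0]'

```text
t: 7.58
eef_pos: [0.5223, 0.1724, 0.0444]
tool_rot: [0.14, 0.99, 0.0, 0.0]
wrist_force: [-0.6, 4.6, 5.4]
gripper_width: 0.028
```

```bash
python3 look.py p12 1
```

```text
[0.5222994  0.17244827 0.04443245] 0.027843885036908923 [-0.5  5.3  5.5] [184, 154, 254, 234]
```

View pics/p12.png

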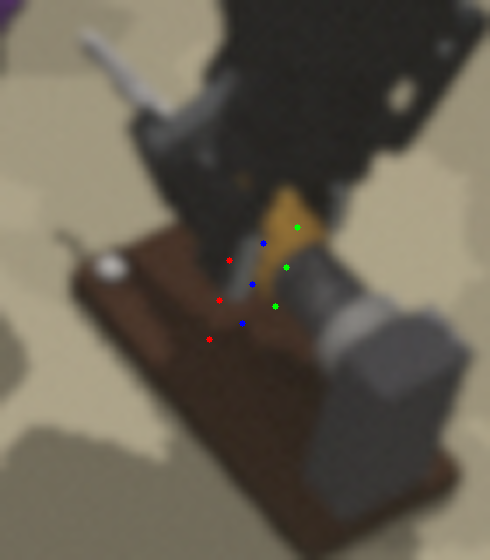

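>>> move_arm --plan '[0,-0.1,0,0,0,0,0,0,-0.1,0,0,0,0,0,0,0,0,0,0,0,0]'

```text
t: 8.05
eef_pos: [0.5292, 0.1705, 0.0444]
tool_rot: [0.14, 0.99, 0.0, -0.001]
wrist_force: [-4.8, 6.1, 8.2]
gripper_width: 0.0282
```

```bash
python3 look.py p13 1; python3 d.py | tail -2
```

```text
[0.52904718 0.17053761 0.04441908] 0.027944232533810332 [-5.2  5.9  8.6] [184, 152, 254, 232]
cur-axes shift/40mm [ 0.14968849 -0.03029316 -0.76430362] x axis [-0.96082684  0.27714474  0.00160536]
8.15 [0.52904718 0.17053761 0.04441908] [-5.2  5.9  8.6] 0.027944232533810332 [ 0.1   0.58  1.52  0.    1.04 -1.19]
```

View pics/p13.png

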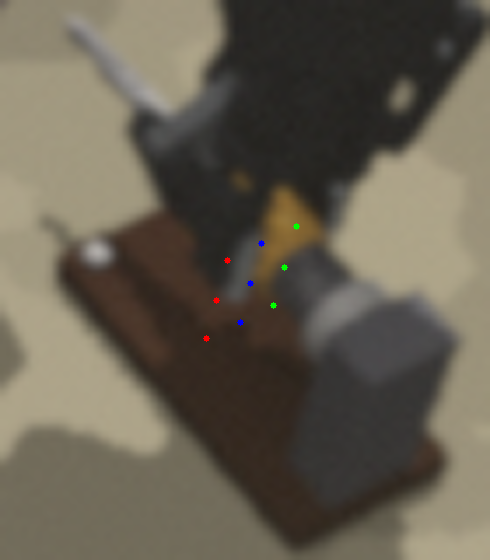

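The sleeve follows the grip, with about 7 mm of travel and a spring-like force. I continue the pull.

>>> move_arm --plan '[0,-0.1,0,0,0,0,0,0,-0.1,0,0,0,0,0,0,0,0,0,0,0,0]'

```text
t: 8.52
eef_pos: [0.5365, 0.1684, 0.0444]
tool_rot: [0.14, 0.99, 0.0, -0.001]
wrist_force: [-6.1, 6.9, 10.2]
gripper_width: 0.0282
```

>>> move_arm --plan '[0,-0.05,0,0,0,0,0,0,0,0,0,0,0,0]'

```text
t: 8.78
eef_pos: [0.5376, 0.1681, 0.0444]
tool_rot: [0.14, 0.99, 0.0, -0.002]
wrist_force: [-7.9, 8.0, 11.0]
gripper_width: 0.0283
```

>>> move_arm --plan '[0,-0.05,0,0,0,0,0,0,0,0,0,0,0,0]'

```text
t: 9.02
eef_pos: [0.5376, 0.1681, 0.0443]
tool_rot: [0.14, 0.99, 0.0, -0.004]
wrist_force: [-15.9, 9.4, 16.0]
gripper_width: 0.0282
```

```bash
python3 look.py p14 1
```

```text
[0.53760852 0.16805145 0.04432805] 0.028442738574071414 [-16.5   8.9  15.7] [185, 149, 255, 229]
```

View pics/p14.png

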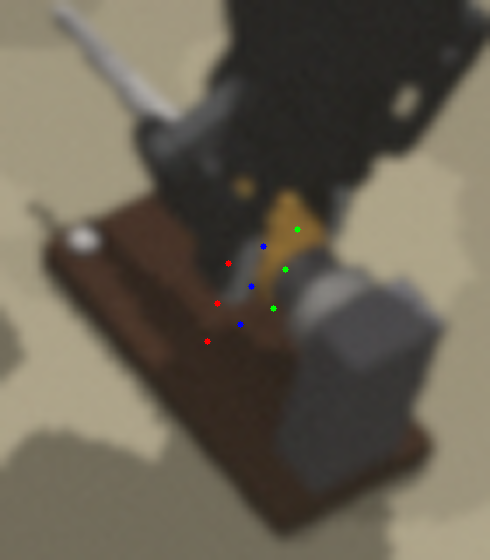

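It's on the hard stop: travel is 16 mm, the TCP has stopped moving, and the force jumped. I hold for about a second, then open in place.

>>> move_arm --plan '[0,0,0,0,0,0,0,0,0,0,0,0,0,0,0,0,0,0,0,0,0,0,0,0,0,0,0,0,0,0,0,0,0,0,0,0,0,0,0,0,0,0,1,0,0,0,0,0,0,1,0,0,0,0,0,0,1,0,0,0,0,0,0,1,0,0,0,0,0,0,1,0,0,0,0,0,0,1,0,0,0,0,0,0]'

```text
t: 10.62
eef_pos: [0.5414, 0.1665, 0.0441]
tool_rot: [0.14, 0.99, -0.0, 0.0]
wrist_force: [-0.7, 0.4, -1.1]
gripper_width: 0.0856
```

```bash
python3 look.py p15 1
```

```text
[0.54135802 0.16650832 0.04413245] 0.08539489421519206 [ 0.2  0.1 -0. ] [186, 148, 256, 228]
```

View pics/p15.png

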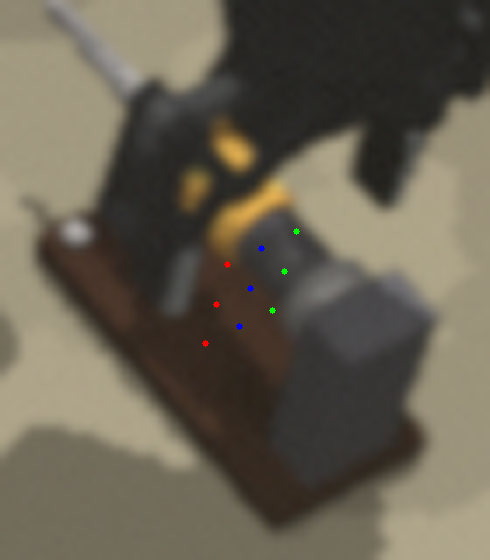

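The sleeve has snapped forward and the force is zero. I lift clear.

>>> move_arm --plan '[1,0,0,-0.4,0,0,0,1,0,0,-0.8,0,0,0,1,0,0,-0.9,0,0,0,1,0,0,-0.9,0,0,0,1,0,0,-0.9,0,0,0,1,0.8,0.8,0,0,0,0,1,0.8,0.8,0,0,0,0,1,0.8,0.8,0,0,0,0,1,0.5,0.8,0,0,0,0,1,0,0,0,0,0,0,1,0,0,0,0,0,0]'

```text
t: 12.1
eef_pos: [0.4656, 0.3212, 0.2008]
tool_rot: [0.14, 0.99, 0.0, 0.0]
wrist_force: [0.2, 1.0, 0.1]
gripper_width: 0.0855
```

Run:
```python
from h import *
a=cam('top');b=cam('scene');s=ctrl.get_state();print(s['t'],s['eef_pos'],s['wrist_force'].round(1),np.abs(s['qvel']).max())
f=lambda c,o:cv2.resize(c['color'][o[1]:o[3],o[0]:o[2],::-1],(400,400),interpolation=cv2.INTER_CUBIC)
cv2.imwrite('pics/p16.png',np.hstack([f(a,(170,140,270,240)),f(b,(355,80,455,180))]))
save(b,'p17.png',None,1.25)
save(a,'p18.png',None,1.25)
```

```text
12.2 [0.46582714 0.32072829 0.20048635] [-0.5 -0.1  0. ] 0.003079778911634911
```

View pics/p16.png

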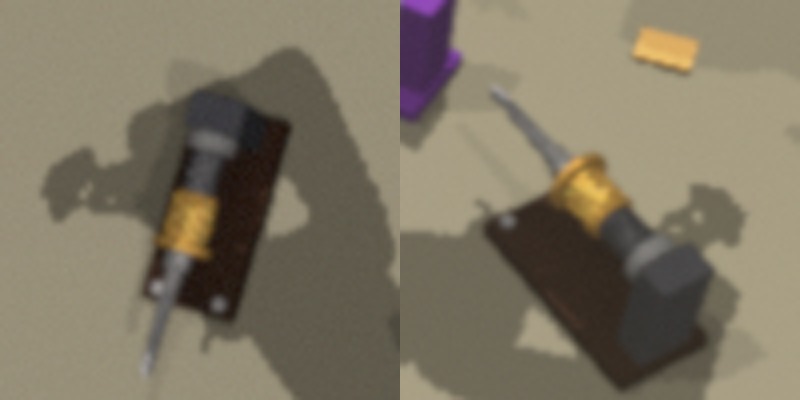

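View pics/p17.png

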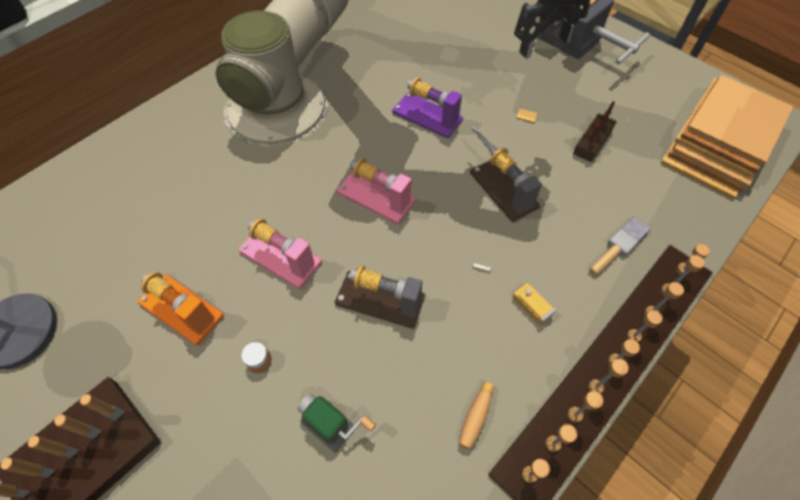

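The sleeve is back at its forward rest position (scene crop (590,185), as before), the reamer is in place, the other couplers look unchanged and the arm is clear. I hand the job in.

```bash
python3 -c "
from bench import ctrl
print(ctrl.job_done())"
```

```text
the job is handed in; nothing more can be done
None
```

I pulled the sleeve of the walnut coupler holding the reamer fully back and held it there for about 1 s. I then opened the jaws in place, and the sleeve sprang forward. I lifted clear and handed the job in at about 12 s.

- **Full pull-back:** the tool travelled 16 mm, then stopped moving while the wrist force rose to about 25 N, so the sleeve was on its hard stop.
- **After release:** the last pictures show the sleeve at its forward rest position and the reamer still seated. The other couplers look unchanged. The arm touches nothing and the wrist force is about zero.
- **First grasp missed:** the jaws shut in the air just above the sleeve. In the camera pictures the fingertips were about 30 mm higher than the reported TCP and nose length implied. I lifted, reopened and went 30 mm lower, and the second grasp held. I did not find the cause of the mismatch.
- **Opening and force in the grasp:** the opening read 28 mm on a 30 mm sleeve, with an upward force of 5 to 16 N. I put this down to the pads giving and swinging forward as they close, but did not check it.

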